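# Take the three-phase demonstration transformer apart and put its parts away

## Robot

A 6-joint arm with a two-finger parallel gripper is mounted at the origin on the work surface. World frame = base frame: x ahead of the robot, y to its left, z up, the work surface at z = 0. Lengths are in m, angles in rad, forces in N, time in s.
With the tool pointing down it reaches from about 0.3 to 0.75 m from the base axis. Payload 8.5 kg.
Tool frame: the origin (TCP) lies between the finger pads; the fingertips stand 11 mm ahead of it and the grasp point (between the pads) lies 8 mm behind it; z points along the fingers, y is the direction in which the jaws open and shut (so a half turn about z gives the same grasp; the last joint's range is limited). The gripper opens to 85 mm and grips with 20 to 120 N. Pads are 22 mm wide; open, the fingers measure 114 mm over their backs; the gripper's body (76 mm by 85 mm) begins 54 mm behind the grasp point. The pads swing forward as they close: fully open they stand 13 mm farther back than shut.
Start: joints at [-1.377, 0.381, 1.297, -0, 1.464, -0.215], TCP at [0.219, -0.505, 0.242] pointing down, gripper open.
Joint ranges: [-3.11, 3.11], [-0.89, 2.33], [0.22, 2.48], [-1.42, 4.56], [0.17, 2.85], [-2.88, 2.88]. Speed limits (rad/s): [2.39, 2.39, 3.14, 3.14, 3.14, 3.14].

## Interface

Orientations are given as a unit quaternion [w, x, y, z].
In Python, from workcell import * gives the robot as it stands. The module is installed in compiled form; this text tells all that it offers. Calls block until the motion is done:
- movep(position, orientation): joint-space move of the TCP to a pose.
- servo_line(position, frame=None, max_speed=0.15): straight line of the TCP; frame=None keeps the orientation; max_speed is the mean speed in m/s.
- set_joints(angles): joint-space move.
- gripper_to(opening): finger opening in m; the grip force is fixed at half the most; returns when the fingers have stopped.
- sleep(seconds).
- inverse_kinematics(position, orientation): joint angles nearest the present ones, or None.
- capture(name): name is "side" or "top"; returns the picture (420x560x3 uint8, red, green, blue); there is no depth.
- camera_model(name): a dict with "intrinsics" (3x3 intrinsics, pixels), "xyz" and "rotation" of the camera in the world. Camera axes: x right, y down, z forward; pixel columns grow to the right and rows downward; lengths in m; the calibration is good to about 2 mm. A picture is of the moment at which its call begins. camera_model takes no time and is no camera call.
A pose or a line that the arm cannot do raises IKError and nothing moves.
- close_job(): hands the job in, once; it reports no verdict.
Readings, each from a call of its own:
- read_time_s(): time.
- read_joint_pos(): joint angles.
- read_joint_vel(): joint speeds.
- read_tau(): joint torques, N m.
- read_position(): TCP position.
- read_eef_rot(): TCP orientation.
- read_wrist_force(): force on the tool from outside, world axes, zero at the start.
- read_torque(): the same for the moment, N m.
- read_opening(): finger opening in m.
Only numpy, scipy, OpenCV 4.12 (cv2) and the standard library are available. Lean on these libraries where they do the work, as an engineer would, in place of code of your own. Each camera call takes 0.05 s, during which the arm holds its last target. There are 200 camera calls.

## Task

The lesson is over: take the small three-phase demonstration transformer apart. Flip the clamp lever all the way back to its stop and leave it open, lift off the iron yoke and lay it flat in its long rest, and only then lift the three coils off the core and set each one upright and flat on the floor of the tray lined in its own colour. Set everything down; do not drop it.

Things in the scene. Friction and masses are not known exactly. Their poses are not given: they have to be found in the camera images.
- clamp_lever (a joint): Clamp lever angle, rad: 0 clamped (start), 2.3 open at its stop. Turns on a level pin in a fork behind the core; in the yoke's starting frame the pin runs along y, 83 mm to +x of the yoke's centre, 16 mm above its underside. A level arm, 12 mm wide, top 131 mm above the bench, holds the yoke down. A 10 mm stem, leaning 30 deg forward, bears the T-grip. About 0.12 N m; stays where left.
- lever_grip (a point): Centre of the lever's T-grip, a level black bar 14 mm thick, 44 mm long, parallel to the yoke, 85 mm from the pin. Start: 188 mm above the bench, 40 mm to the yoke's +x. Push it to +x, over and down: it ends 97 mm above the bench, 166 mm to +x of where the yoke was, with the arm up and back, reaching 175 mm above the bench (carry things higher over it).
- yoke: Loose dark laminated iron bar 20 x 140 x 20 mm (x, y, z), 0.3 to 0.55 kg, lying across the tops of the core's three limbs under the clamp. Origin: centre of its underside, 98 mm above the bench at the start. y along its length, z up, +x towards the clamp's fork (away from the robot, within 0.3 rad). The coils' tops are 4 mm below its underside.
- coil_red: Loose red coil, a block 56 x 52 x 62 mm (x, y, z), 24 mm square hole along z, about 0.22 kg. Origin: centre of its underside. Starts upright on one of three 20 mm square limbs, 60 mm apart along the yoke, under the yoke, axes parallel to it, underside 32 mm above the bench. Take it by its x faces (neighbours 8 mm off in y; a fork stands 42 mm behind the middle one); it must rise 66 mm to clear the limb.
- tray_red: Fixed shallow grey tray, floor lined in red: the red coil's place. Outside 86 x 82 x 16 mm (x, y, z), inside 76 x 72 mm (coil x along tray x, either way round, 10 mm free on every side). Origin: centre of its underside on the bench; the inner floor is 5 mm above it.
- coil_yellow: Loose yellow coil, a block 56 x 52 x 62 mm (x, y, z), 24 mm square hole along z, about 0.22 kg. Origin: centre of its underside. Starts upright on one of three 20 mm square limbs, 60 mm apart along the yoke, under the yoke, axes parallel to it, underside 32 mm above the bench. Take it by its x faces (neighbours 8 mm off in y; a fork stands 42 mm behind the middle one); it must rise 66 mm to clear the limb.
- tray_yellow: Fixed shallow grey tray, floor lined in yellow: the yellow coil's place. Outside 86 x 82 x 16 mm (x, y, z), inside 76 x 72 mm (coil x along tray x, either way round, 10 mm free on every side). Origin: centre of its underside on the bench; the inner floor is 5 mm above it.
- coil_blue: Loose blue coil, a block 56 x 52 x 62 mm (x, y, z), 24 mm square hole along z, about 0.22 kg. Origin: centre of its underside. Starts upright on one of three 20 mm square limbs, 60 mm apart along the yoke, under the yoke, axes parallel to it, underside 32 mm above the bench. Take it by its x faces (neighbours 8 mm off in y; a fork stands 42 mm behind the middle one); it must rise 66 mm to clear the limb.
- tray_blue: Fixed shallow grey tray, floor lined in blue: the blue coil's place. Outside 86 x 82 x 16 mm (x, y, z), inside 76 x 72 mm (coil x along tray x, either way round, 10 mm free on every side). Origin: centre of its underside on the bench; the inner floor is 5 mm above it.
- yoke_rest: Fixed grey rest for the yoke: base plate 60 x 180 x 6 mm (x, y, z) with a padded saddle at each end. The yoke lies along y on the two pads, whose tops are 12 mm above the bench, between cheeks 38 mm apart and end walls 160 mm apart, all 24 mm high. The middle 80 mm between the saddles is open for the fingers. Origin: centre of its underside on the bench.

How it is judged:
By the outcome, as a careful person would: the job done as asked, in the order asked, and still so for the second after the job is handed in, with the robot touching nothing.
It also fails if it takes over 115 s, if anything falls off the work surface, if the arm or the gripper's body presses on something with over 40 N, if the wrist force passes 120 N, or if a joint passes its speed limit or range.

## Working session

There is one attempt and no reset: what is moved stays moved. The work goes in short steps, each a Python script; the robot and the scene stay as the last script left them, time stands still between calls to the robot, and variables do not carry over. Pictures are saved under pics/ and viewed, about 12 in all and at most 16, crops included, and the job is handed in when it is done.

```bash
mkdir -p pics
python3 - <<'E'
from workcell import *
import cv2
for n in("top","side"):
    im=capture(n); cv2.imwrite(f"pics/{n}0.png",im[:,:,::-1]); m=camera_model(n); print(n,m)
print(read_time_s(),read_eef_rot(),read_position())
E
```

```text
top {'intrinsics': array([[534.43402618,   0.        , 287.37836436],
       [  0.        , 534.43402618, 212.02167535],
       [  0.        ,   0.        ,   1.        ]]), 'xyz': array([ 0.36700282, -0.00244303,  1.23069934]), 'rotation': array([-0.05121276,  0.71085012, -0.69994079,  0.04639228])}
side {'intrinsics': array([[382.30749089,   0.        , 272.05612093],
       [  0.        , 382.30749089, 200.89483893],
       [  0.        ,   0.        ,   1.        ]]), 'xyz': array([0.18743537, 0.56880921, 0.51622379]), 'rotation': array([ 0.1225771 , -0.21898292,  0.84020421, -0.48070596])}
0.1 [-6.45320155e-04  9.79179556e-01  2.02995025e-01  7.78914533e-06] [ 0.2185855  -0.504442    0.24177373]
```

View pics/top0.png

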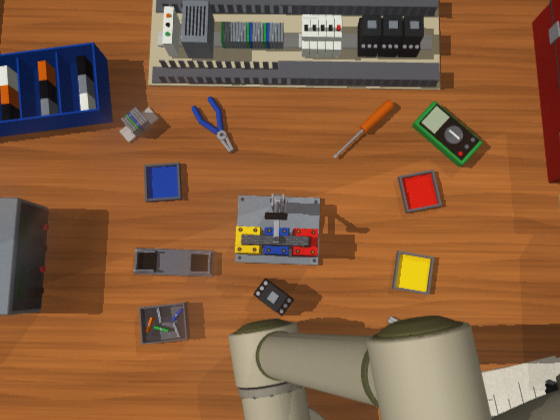

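View pics/side0.png

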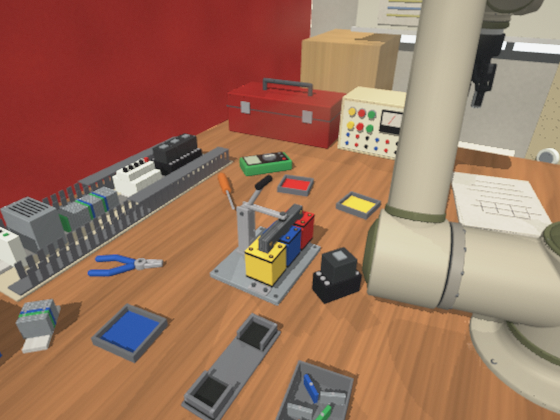

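The top view shows the core at about (278,240) with yellow, blue and red coils left to right. The blue tray is at (163,183), red tray (420,191), yellow tray (414,273) and yoke rest (173,262). The side view agrees. Next I'll measure these.

```bash
cat > h.py <<'E'
import numpy as np, cv2
from scipy.spatial.transform import Rotation as R
from workcell import *
def cam(n):
    m=camera_model(n); q=np.asarray(m["rotation"])
    Rm=R.from_quat(q[[1,2,3,0]]).as_matrix() if q.size==4 else q
    return m["intrinsics"],np.array(m["xyz"]),Rm
def ray(n,uv,z):
    K,c,Rm=cam(n); uv=np.atleast_2d(np.asarray(uv,float))
    d=(Rm@np.linalg.inv(K)@np.c_[uv,np.ones(len(uv))].T).T
    return (c+d*((z-c[2])/d[:,2])[:,None])[:,:2]
def proj(n,p):
    K,c,Rm=cam(n); q=K@(Rm.T@(np.asarray(p)-c)); return q[:2]/q[2]
def mask(im,lo,hi):
    return cv2.inRange(cv2.cvtColor(im,cv2.COLOR_RGB2HSV),np.array(lo),np.array(hi))
COL={"red":((0,200,90),(4,255,255)),"yellow":((22,150,90),(34,255,255)),"blue":((105,150,60),(125,255,255))}
def rect(n,m,z,box):
    """minAreaRect in metres of the largest blob of mask m within box (u0,v0,u1,v1)"""
    k=np.zeros_like(m); u0,v0,u1,v1=box; k[v0:v1,u0:u1]=m[v0:v1,u0:u1]
    c=max(cv2.findContours(k,cv2.RETR_EXTERNAL,cv2.CHAIN_APPROX_NONE)[0],key=cv2.contourArea)
    (x,y),(w,h),a=cv2.minAreaRect((ray(n,c[:,0],z)*1000).astype(np.float32))
    return np.round([x,y,w,h,a],1)
E
python3 - <<'E'
from h import *
im=cv2.imread("pics/top0.png")[:,:,::-1].copy()
B={"red":(395,165,450,220),"yellow":(385,245,445,300),"blue":(140,160,188,206)}
for c in COL: print("tray",c,rect("top",mask(im,*COL[c]),.005,B[c]))
u=0
for c in COL:
    m=mask(im,*COL[c]); u=u|m; print("coil",c,rect("top",m,.094,(225,215,330,270)))
k=np.zeros_like(u);k[215:270,225:330]=u[215:270,225:330]
p=cv2.findNonZero(k)[:,0]; print("all",cv2.minAreaRect((ray("top",p,.094)*1000).astype(np.float32)))
m=mask(im,(0,0,0),(180,255,45))
print("grip",rect("top",m,.195,(255,205,300,222)))
for b in((130,245,165,280),(185,245,216,280)): print("pad",rect("top",m,.012,b))
a=im[190:285,125:335]; cv2.imwrite("pics/crop1.png",cv2.resize(a,None,fx=3.8,fy=3.8,interpolation=cv2.INTER_CUBIC)[:,:,::-1])
E
```

```text
tray red [ 592.4 -298.8   73.1   68.1   12. ]
tray yellow [ 403.  -280.7   70.3   76.2   81.2]
tray blue [605.2 300.3  73.6  67.9   3. ]
coil red [461.4 -32.   50.   56.2  87.5]
coil yellow [463.5  90.   54.7  57.8  88.1]
coil blue [443.9  30.5  49.8  18.   87.7]
all ((462.0010681152344, 30.095996856689453), (174.49610900878906, 58.11407470703125), 88.523193359375)
grip [503.7  28.9   9.9  41.1   0.9]
pad [419.  325.2  36.3  41.4   0.9]Traceback (most recent call last):
  File "<stdin>", line 12, in <module>
  File "h.py", line 20, in rect
    c=max(cv2.findContours(k,cv2.RETR_EXTERNAL,cv2.CHAIN_APPROX_NONE)[0],key=cv2.contourArea)
ValueError: max() iterable argument is empty
```

Run:
```python
from h import *
im=cv2.imread("pics/top0.png")[:,:,::-1].copy()
hsv=cv2.cvtColor(im,cv2.COLOR_RGB2HSV)
m=mask(im,(0,0,0),(180,95,255))
print("rest outline",rect("top",m,.012,(125,240,225,285)), "base", rect("top",m,.004,(230,190,330,272)))
for b in((130,245,165,280),(185,245,216,280)): 
    m2=mask(im,(0,0,0),(180,255,62)) ; 
    try: print("pad",rect("top",m2,.012,b))
    except ValueError: print("none")
a=im[190:285,125:335]; v=cv2.resize(a,None,fx=3.8,fy=3.8,interpolation=cv2.INTER_CUBIC)
w=cv2.cvtColor(cv2.resize(m[190:285,125:335],None,fx=2,fy=2),cv2.COLOR_GRAY2RGB)
o=np.zeros((v.shape[0]+w.shape[0],v.shape[1],3),np.uint8);o[:v.shape[0]]=v;o[v.shape[0]:,:w.shape[1]]=w
cv2.imwrite("pics/crop1.png",o[:,:,::-1])
```

```text
rest outline [418.2 264.8 179.3  59.1  88.7] base [499.3  29.1 190.9 161.2  88.9]
pad [419.7 326.   45.8  45.5  89. ]
none
```

View pics/crop1.png

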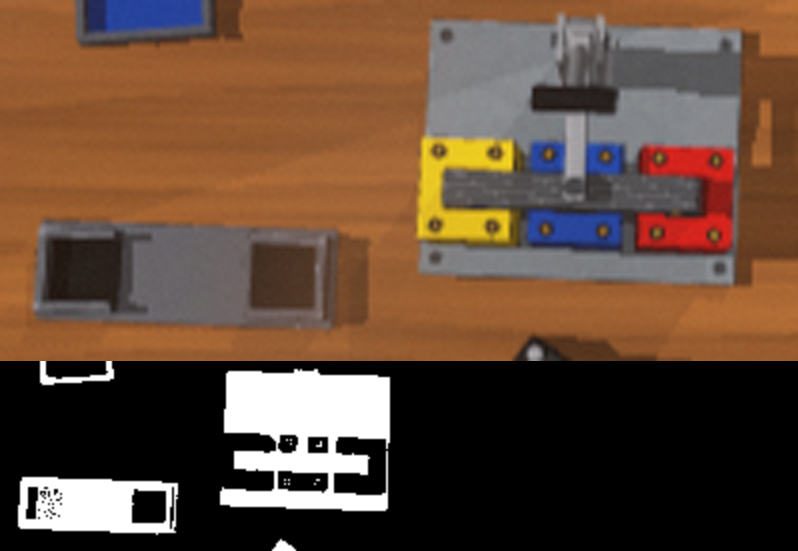

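The crop confirms the rest outline (179 x 59 mm, centre about (0.418, 0.264), yaw -1.3°). The core row is centred at (0.462, 0.030) with yaw about -1.4°, and the grip is at x=0.504 as expected. Next I'll check IK for the key poses, then go for the lever.

```bash
cat >> h.py <<'E'
YAW=-0.024; C=np.array([.462,.0298])
ex=np.array([np.cos(YAW),np.sin(YAW)]); ey=np.array([-ex[1],ex[0]])
def W(dx,dy,z): p=C+dx*ex+dy*ey; return np.array([p[0],p[1],z])
def ori(yaw,tilt=0,flip=1):
    """tool down, jaws along yaw; tilt>0 leans the gripper's body towards +x(yaw)"""
    z=np.array([-np.sin(tilt)*np.cos(yaw),-np.sin(tilt)*np.sin(yaw),-np.cos(tilt)])
    x=flip*np.array([-np.sin(yaw),np.cos(yaw),0]); y=np.cross(z,x)
    q=R.from_matrix(np.c_[x,y,z]).as_quat(); return q[[3,0,1,2]]
TRAY={"red":(.5924,-.2988,np.radians(12)),"yellow":(.403,-.2807,np.radians(-8.8)),"blue":(.6052,.3003,np.radians(3))}
REST=(.4182,.2640,np.radians(-1.3))
LOC={"yellow":.060,"blue":0.,"red":-.060}
def grip_pt(th): return 0.083+.0856*np.cos(th),.114+.0856*np.sin(th)
E
python3 - <<'E'
from h import *
P=[("A0",W(.010,0,.30),YAW,0),("A",W(.114,0,.189),YAW,0)]
for th,t in((50,25),(-12,25),(-12,15),(-12,35)):
    x,z=grip_pt(np.radians(th)); t=np.radians(t); P.append((f"B{th}",W(x+.019*np.sin(t),0,z+.019*np.cos(t)),YAW,t))
P+=[("yoke",W(0,0,.1085),YAW,0),("rest",np.array([*REST[:2],.0225]),REST[2],0)]
P+=[(c,W(0,LOC[c],.062),YAW,0) for c in LOC]+[("tray"+c,np.array([*TRAY[c][:2],.035]),TRAY[c][2],0) for c in TRAY]
for n,p,y,t in P:
    print(n,p.round(3),*[None if (q:=inverse_kinematics(p,ori(y,t,f))) is None else np.round(q,2) for f in(1,-1)])
E
```

```text
A0 [0.472 0.03  0.3  ] [-0.19  0.2   1.38 -0.    1.55 -0.16] None
A [0.576 0.027 0.189] [-0.16  0.47  1.31 -0.    1.36 -0.13] None
B50 [0.608 0.026 0.197] [-0.13  0.72  0.88 -0.05  1.98 -0.12] None
B-12 [0.637 0.026 0.113] [-0.13  0.84  0.88 -0.05  1.86 -0.11] None
B-12 [0.634 0.026 0.115] [-0.13  0.75  1.03 -0.03  1.63 -0.11] None
B-12 [0.64  0.026 0.112] [-0.12  0.94  0.73 -0.06  2.09 -0.11] None
yoke [0.462 0.03  0.108] [-0.19  0.39  1.74 -0.    1.02 -0.17] None
rest [0.418 0.264 0.022] [ 0.32  0.57  1.74 -0.    0.83  0.35] [ 0.32  0.57  1.74 -0.    0.83 -2.8 ]
yellow [0.463 0.09  0.062] [-0.06  0.48  1.77 -0.    0.9  -0.04] None
blue [0.462 0.03  0.062] [-0.19  0.47  1.79 -0.    0.89 -0.17] None
red [ 0.461 -0.03   0.062] [-0.32  0.46  1.79 -0.    0.88 -0.3 ] [-0.32  0.46  1.79 -0.    0.88  2.84]
trayred [ 0.592 -0.299  0.035] [-0.65  0.77  1.22 -0.    1.16 -0.85] [-0.65  0.77  1.22 -0.    1.16  2.29]
trayyellow [ 0.403 -0.281  0.035] [-0.85  0.55  1.74 -0.    0.86 -0.7 ] [-0.85  0.55  1.74 -0.    0.86  2.45]
trayblue [0.605 0.3   0.035] [ 0.29  0.79  1.17 -0.    1.18  0.23] None
```

Run:
```python
from h import *
q=ori(YAW)
movep(W(.005,0,.27),q); gripper_to(0.0); print("t",read_time_s(),read_opening())
servo_line(W(.005,0,.190),None,.15); f0=read_wrist_force(); print("f0",np.round(f0,1))
for dx in(.03,.06,.09,.113):
    servo_line(W(dx,0,.190),None,.1); print(dx,np.round(read_wrist_force()-f0,1))
print(read_time_s())
im=capture("side"); cv2.imwrite("pics/s1.png",cv2.resize(im[150:300,180:380],None,fx=3,fy=3)[:,:,::-1])
```

```text
t 2.9833 -0.00028934036010722466
f0 [0.1 1.1 0.3]
0.03 [-11.1   0.2  16.9]
0.06 [-0.6 -0.8 -0.2]
0.09 [-0.3 -1.1 -0.2]
0.113 [ 0.4 -0.6 -0.3]
5.35
```

View pics/s1.png

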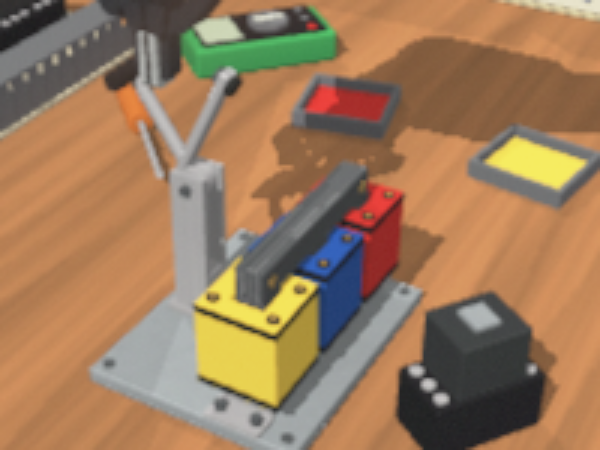

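The lever has swung past vertical: the arm points up and towards the robot, and the stem with the T-grip is behind the fingers. Next I'll push it over and down from above, with the tool tilted.

Run:
```python
from h import *
t=np.radians(25); q=ori(YAW,t)
def pose(th,extra=0):
    x,z=grip_pt(np.radians(th)); d=.019+extra
    return W(x+d*np.sin(t),0,z+d*np.cos(t))
servo_line(W(.113,0,.25),None,.2)
p=pose(55)+[0,0,.05]; movep(p,q)
servo_line(pose(55,.003),None,.12); f0=read_wrist_force(); print(np.round(f0,1))
for th in(42,30,18,8,0,-6,-9,-11,-12,-13,-14,-15,-16):
    servo_line(pose(th),None,.08 if th>0 else .03); f=read_wrist_force()-f0; print(th,np.round(f,1))
    if th<0 and f[2]>12: break
print(read_time_s())
im=capture("side"); cv2.imwrite("pics/s2.png",cv2.resize(im[150:300,180:380],None,fx=3,fy=3)[:,:,::-1])
```

```text
[-0.3 -0.8  0.9]
42 [-0.5  0.6 -0.6]
30 [-0.5 -0.3 -0.9]
18 [-0.6  1.  -0.8]
8 [ 0.5  2.4 -0.8]
0 [ 0.7  0.5 -0.1]
-6 [ 1.1  1.2 -0.7]
-9 [-0.2  1.5 -1.3]
-11 [ 0.7  0.1 -0.5]
-12 [ 1.1  1.3 -0.8]
-13 [ 0.9  0.9 -0.6]
-14 [ 0.1  0.8 -1.5]
-15 [ 0.4  1.4 -1.2]
-16 [ 1.1  0.7 -1.5]
11.2917
```

View pics/s2.png

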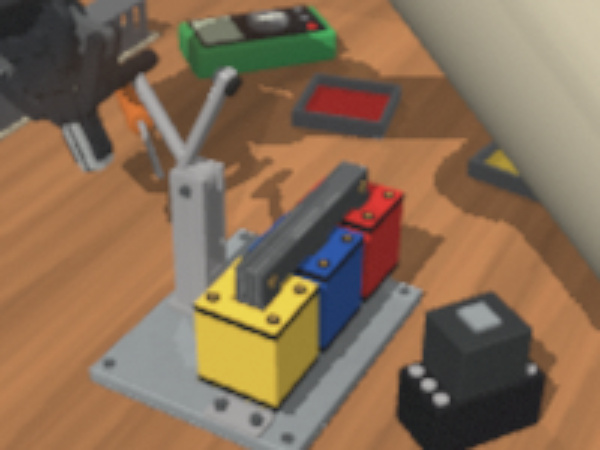

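The fingers came down beyond the bar, and the lever hasn't moved from about θ≈60°. I'll compute its angle from the picture.

Run:
```python
from h import *
s=lambda p:((proj("side",p)-[180,150])*3).round(0)
for th in(50,60,70,80):
    x,z=grip_pt(np.radians(th)); print(th,s(W(x,-.022,z)),s(W(x,0,z)),s(W(x,.022,z)), "pin",s(W(.083,0,.114)))
```

```text
50 [146.  59.] [126.  72.] [105.  85.] pin [199. 180.]
60 [160.  52.] [140.  65.] [119.  78.] pin [199. 180.]
70 [176.  48.] [157.  60.] [136.  74.] pin [199. 180.]
80 [194.  47.] [175.  60.] [155.  73.] pin [199. 180.]
```

Run:
```python
from h import *
t=np.radians(25); lat=-.009
def pose(th,extra=0):
    x,z=grip_pt(np.radians(th)); d=.018+extra
    return W(x+d*np.sin(t)+lat*np.cos(t),0,z+d*np.cos(t)-lat*np.sin(t))
p=read_position(); servo_line([p[0],p[1],.27],None,.25)
servo_line(pose(58)+[0,0,.05],None,.2)
servo_line(pose(58,.003),None,.12); f0=read_wrist_force(); print(np.round(f0,1))
for th in(46,34,22,10,0,-6,-9,-11,-12,-13,-14,-15,-16):
    servo_line(pose(th),None,.08 if th>0 else .03); f=read_wrist_force()-f0; print(th,np.round(f,1))
    if th<0 and f[2]>12: break
print(read_time_s())
im=capture("side"); cv2.imwrite("pics/s3.png",cv2.resize(im[150:300,180:380],None,fx=3,fy=3)[:,:,::-1])
```

```text
[ 0.4 -0.1 -0.8]
46 [8.2 1.5 9.7]
34 [17.   1.3 14.4]
22 [28.6  3.2 16.6]
10 [-0.1 -0.3  1.8]
0 [-0.5 -0.1  0.1]
-6 [-0.9  0.5  0.8]
-9 [-1.6  4.2  1.2]
-11 [-0.4  5.7 -0.2]
-12 [-0.1  6.2  1.2]
-13 [1.  5.8 6.6]
-14 [ 0.8  4.7 12. ]
-15 [ 2.4  6.8 19.3]
17.225
```

View pics/s3.png

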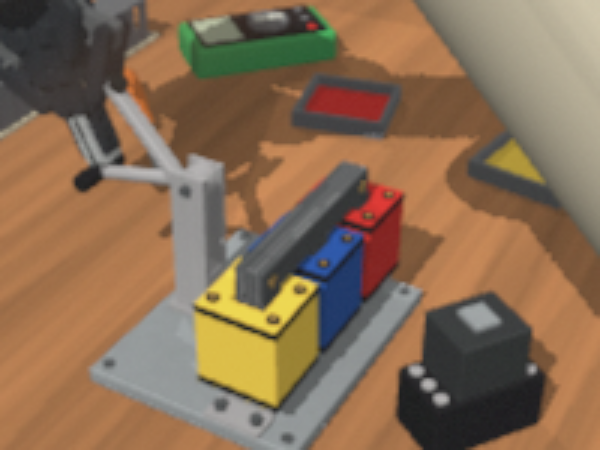

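The T-grip is now at the far low end, at crop (90,178), with the arm up and back and 19 N against the stop, so the lever is open. Next is the yoke.

```bash
cat >> h.py <<'E'
def down_until(p,zstop,lim=4,step=.001):
    """lower in 1 mm steps from pose p until the wrist is relieved by lim N or zstop"""
    f0=read_wrist_force()[2]; z=p[2]
    while z>zstop:
        z-=step; servo_line([p[0],p[1],z],None,.02)
        if read_wrist_force()[2]-f0>lim: break
    return z
E
python3 - <<'E'
from h import *
t=np.radians(25); p=read_position()
servo_line(p+.03*np.array([np.sin(t),0,np.cos(t)]),None,.15)
p=read_position(); servo_line([p[0],p[1],.28],None,.3)
gripper_to(.048)
movep(W(0,0,.20),ori(YAW)); servo_line(W(0,0,.1085),None,.12)
f0=read_wrist_force(); print("pre",np.round(f0,1))
gripper_to(.012); print("open",read_opening(),np.round(read_wrist_force()-f0,1))
servo_line(W(0,0,.125),None,.06); print("lift",np.round(read_wrist_force()-f0,1),read_opening())
servo_line(W(0,0,.20),None,.15); print(np.round(read_torque(),2),read_time_s())
im=capture("side"); cv2.imwrite("pics/s4.png",im[:,:,::-1])
im=capture("top"); cv2.imwrite("pics/t4.png",im[:,:,::-1])
E
```

```text
pre [-0.1  0.3  1.2]
open 0.018365025248255562 [-0.7 -0.5  4.8]
lift [ 0.7  0.4 -6.5] 0.01854958202755423
[-0.04 -0.01  0.  ] 22.1083
```

View pics/s4.png

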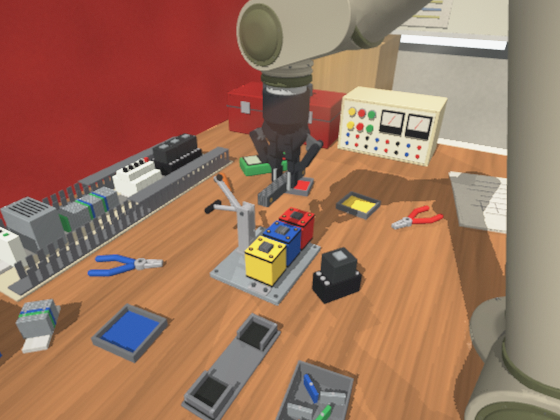

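The yoke is held level (about 6 N lifted, almost no moment), the lever stays open and the coils are still seated. Now I'll lay the yoke in the rest.

Run:
```python
from h import *
x,y,a=REST; q=ori(a)
movep([x,y,.15],q); servo_line([x,y,.040],None,.12)
servo_line([x,y,.028],None,.05)
z=down_until([x,y,.028],.0185,3); print("z",z,np.round(read_wrist_force(),1))
gripper_to(.050); servo_line([x,y,.16],None,.2); print(np.round(read_wrist_force(),1),read_time_s())
movep(np.array([.30,.264,.25]),q)
im=capture("top"); cv2.imwrite("pics/t5.png",im[:,:,::-1])
u=0
for c in COL:
    m=mask(im,*COL[c]); u=u|m; print("coil",c,rect("top",m,.094,(225,215,330,270)))
k=np.zeros_like(u);k[215:270,225:330]=u[215:270,225:330]
p=cv2.findNonZero(k)[:,0]; print("all",cv2.minAreaRect((ray("top",p,.094)*1000).astype(np.float32)))
a=im[190:285,125:335]; cv2.imwrite("pics/c5.png",cv2.resize(a,None,fx=3.8,fy=3.8,interpolation=cv2.INTER_CUBIC)[:,:,::-1])
```

```text
z 0.022999999999999996 [-1.4 -1.   1. ]
[ 0.9 -0.1  0.6] 27.1167
coil red [461.2 -32.1  55.5  51.3   0.8]
coil yellow [463.5  89.4  55.5  57.9  88.1]
coil blue [462.3  29.8  55.5  51.2   0.9]
all ((461.9510192871094, 29.856670379638672), (174.7415008544922, 58.20183181762695), 88.523193359375)
```

View pics/c5.png

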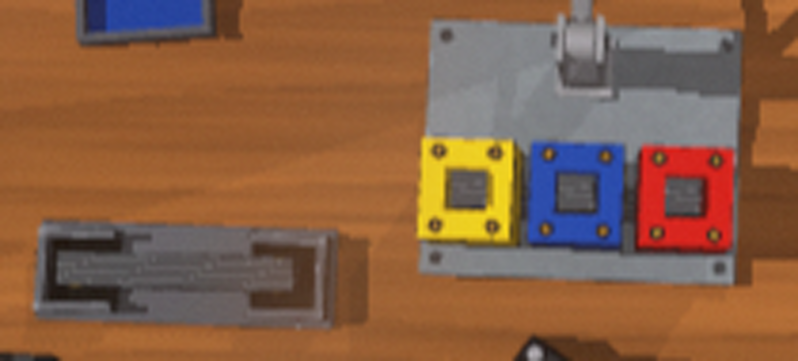

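The yoke lies on both pads between the cheeks, with contact at the expected height (crop x 55–292). All three coils are exposed and centred where I assumed. Red coil first.

```bash
cat >> h.py <<'E'
def coil(c):
    q=ori(YAW); p=lambda z: W(0,LOC[c],z)
    movep(p(.20),q); gripper_to(.080); servo_line(p(.062),None,.12); f0=read_wrist_force()
    gripper_to(.045); print(c,"open",read_opening(),np.round(read_wrist_force()-f0,1))
    servo_line(p(.080),None,.06); print("lift",np.round(read_wrist_force()-f0,1))
    servo_line(p(.165),None,.12); print("up",np.round(read_wrist_force()-f0,1),read_opening())
    x,y,a=TRAY[c]; movep([x,y,.165],ori(a)); servo_line([x,y,.050],None,.12); servo_line([x,y,.040],None,.05)
    z=down_until([x,y,.040],.0315,2); print("z",z,np.round(read_wrist_force()-f0,1))
    gripper_to(.080); servo_line([x,y,.16],None,.15); print("t",read_time_s())
def check(c,tag):
    im=capture("top"); cv2.imwrite(f"pics/{tag}.png",im[:,:,::-1])
    u,v=proj("top",[*TRAY[c][:2],.067]).astype(int); b=(u-38,v-38,u+38,v+38)
    print("in tray",rect("top",mask(im,*COL[c]),.067,b))
E
python3 - <<'E'
from h import *
coil("red"); x,y,_=TRAY["red"]; movep([.45,-.15,.25],ori(YAW)); check("red","t6")
im=capture("side"); cv2.imwrite("pics/s6.png",im[:,:,::-1])
E
```

```text
red open 0.0555609376060845 [-1.   1.1  5.8]
lift [-0.7  2.  -2. ]
up [-0.5  0.9 -2.4] 0.05522942436473591
z 0.037 [-0.1  0.2 -0. ]
t 37.1417
in tray [ 582.8 -289.4   69.    75.4   12.2]
```

View pics/s6.png

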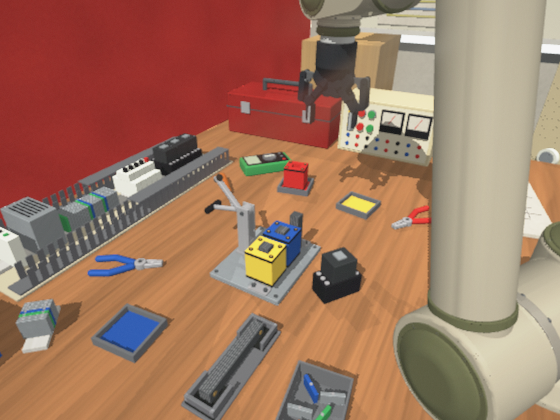

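Run:
```python
from h import *
im=cv2.imread("pics/t6.png"); s=cv2.imread("pics/s6.png")
a=cv2.resize(im[155:230,380:460],None,fx=5,fy=5,interpolation=cv2.INTER_CUBIC); b=cv2.resize(s[150:205,260:330],None,fx=5,fy=5,interpolation=cv2.INTER_CUBIC)
o=np.zeros((375,750,3),np.uint8); o[:375,:400]=a; o[:275,400:750]=b; cv2.imwrite("pics/c6.png",o)
```

```text
(no output)
```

View pics/c6.png

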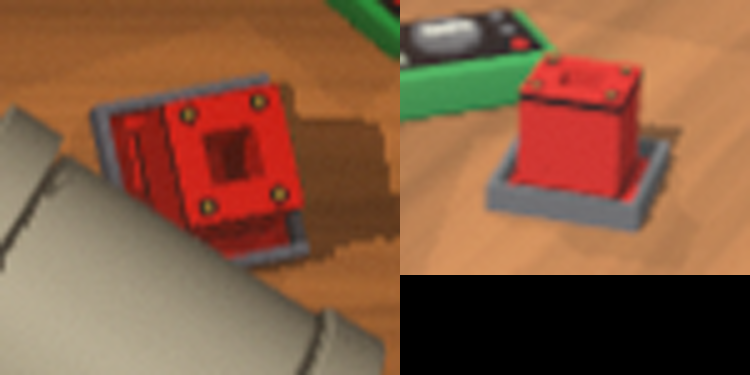

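The red coil stands upright inside its tray, aligned with the walls. Next I'll do yellow and blue, with contact confirmed by a second reading.

```bash
sed -i 's/        if read_wrist_force()\[2\]-f0>lim: break/        if read_wrist_force()[2]-f0>lim:\n            sleep(.15)\n            if read_wrist_force()[2]-f0>lim: break/' h.py
python3 - <<'E'
from h import *
coil("yellow"); movep([.45,-.10,.25],ori(YAW)); coil("blue")
movep([.40,.05,.30],ori(YAW))
im=capture("top"); s=capture("side"); print(read_time_s())
cv2.imwrite("pics/t7.png",im[:,:,::-1]); cv2.imwrite("pics/s7.png",s[:,:,::-1])
E
```

```text
yellow open 0.05515276853368333 [-0.8 -0.1  4.7]
lift [ 0.1  0.2 -2.9]
up [ 0.5  0.8 -2.6] 0.05532515493912865
z 0.037 [ 0.7 -0.1 -0.6]
t 47.3667
blue open 0.055325946891602334 [ 5.4  0.4 10.1]
lift [ 5.1 -0.5  2. ]
up [ 4.6 -0.8  1.6] 0.0553905540506387
z 0.034999999999999996 [ 4.  -0.3  9. ]
t 57.3667
58.7917
```

View pics/t7.png

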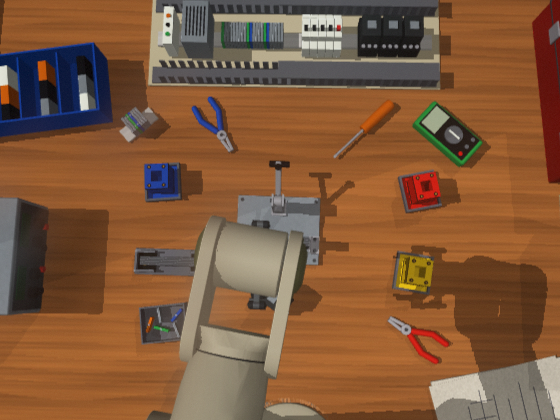

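View pics/s7.png

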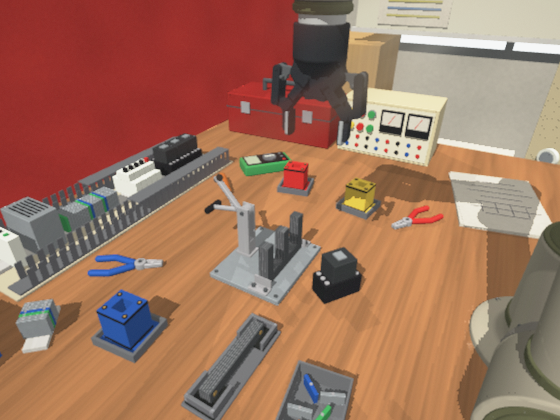

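All three coils are in their trays, the yoke is in the rest and the lever is open. I'll zoom in once to confirm the coils sit flat.

Run:
```python
from h import *
s=cv2.imread("pics/s7.png"); t=cv2.imread("pics/t7.png")
f=lambda a:cv2.resize(a,(390,290),interpolation=cv2.INTER_CUBIC)
o=np.vstack([np.hstack([f(s[285:359,85:185]),f(s[170:222,325:395])]),np.hstack([f(t[155:210,130:204]),f(t[245:300,378:452])])]); cv2.imwrite("pics/c7.png",o)
for i in range(2): print(np.round(read_wrist_force(),1)); sleep(.2)
```

```text
[ 0.1  0.2 -0.9]
[ 1.3 -0.4  1.1]
```

View pics/c7.png

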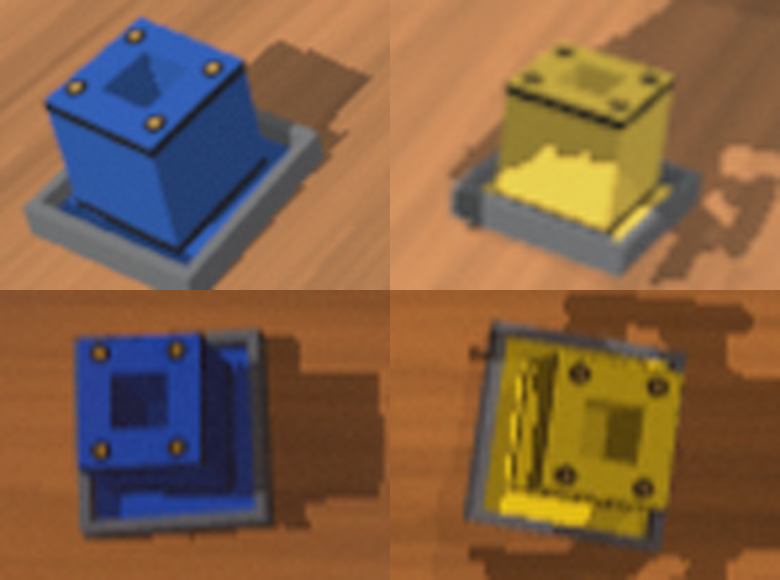

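Blue and yellow both stand upright and flat on their tray floors, clear of the walls. I'm handing in.

```bash
python3 -c "
from workcell import *
close_job(); print(read_time_s())"
```

```text
the job is handed in; nothing more can be done
the job is handed in; nothing more can be done
```

The transformer is apart, in the order asked, and I handed it in at about 59 s of the 115 s allowed. The lever went to its stop (19 N against it) and stayed open. The yoke then went flat into its rest, followed by the red, yellow and blue coils into their own trays.

**Last checks:** In the final pictures the lever is still open and the yoke lies on both pads. Each coil stands upright inside its own colour's tray, clear of the walls. The gripper was empty and clear of everything.

**What went wrong or disagreed:**
- **Lever:** my first push-down went past the grip bar and did not move it. I measured the lever's angle again and the second push worked. Wrist force peaked at about 33 N in the readings I took.
- **Red and yellow coils:** they touched down 2 mm higher than computed. I think they slid a little in the jaws, because the pictures show them on the tray floor.
- **Blue coil:** the wrist-force zero had shifted by a few newtons, so I relied on the change in force and on the picture instead.

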